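Drive a bearing plug out of its housing with a drift

TASK

Get the worn white plug out of the metal bearing housing: take the steel drift from its holder, feel for the knock-out hole in the blue cover plate, which is clamped off-centre, and press the plug down with the drift until it drops into the red tray below. Press gently: never more than 20 N on the cover plate or housing, nor 30 N on the plug. Then stand the drift back in its holder and let go, leaving the housing's tray and the things standing around where they are.

Things in the scene. Friction and masses are not known exactly. Their poses are not given: they have to be found in the camera images.
- cover_mid (a point): Middle of the housing, level with its cover's top, 80 mm above the table; z up. The cover is a blue steel plate, 74 x 74 x 6 mm, with one 12 mm through hole (edge not bevelled) at the plate's own middle. It is clamped and cannot move, but off-centre: the hole lies 1.8 to 6.4 mm from this point (up to 4.5 mm along each of the housing's axes x and y); this is not measured.
- plug_center (a point): Centre of the plug: solid white plastic, 24 mm across, 20 mm long, upright in the bore, its top 73.5 mm above the table, just under the cover. Sprung brass pads, 56 to 66 mm above the table, grip it: sliding it down takes a steady 8 to 16 N; once its top is below the pads it falls free. Too wide to come up through the cover.
- tray: A loose red open tray, 84 x 84 x 18 mm, walls and floor 3 mm, on the table under the bore between the housing's legs. Origin: centre of its underside.
- drift_grip (a point): Middle of the drift's handle. Drift: steel rod 10 mm across, 85 mm long, flat square-edged tip, below an orange square handle 18 x 18 x 45 mm; 0.13 kg. z runs along the rod to the handle's top, x and y are square to the flats. The tip is 108 mm from here along -z. At the start it stands upright in its holder, this point 113 mm above the table.
- holder: The drift's holder: a fixed grey block 70 x 70 x 45 mm. Origin: centre of its underside; z up. A 13 mm hole at its middle, open above, goes 40 mm deep.
- holder_hole0 (a point): The centre of the mouth of the holder's hole, 45 mm above the table.
- bottle: A glass laboratory bottle with a blue cap, 70 mm across, 150 mm tall. Leave it alone. Origin: centre of its underside.
- beaker: A glass beaker, 64 mm across, 80 mm tall. Leave it alone. Origin: centre of its underside.
- tape: A roll of brown tape lying flat, 90 mm across, 45 mm tall. Leave it alone. Origin: centre of its underside.
- housing: The bearing housing, fixed to the bench: aluminium block 124 x 124 x 24 mm on four legs, underside 50 mm above the table, with a 27 mm vertical bore at its middle holding the plug, open below. Two dark clamp rails beside the cover, along x, 46 mm either side; screw heads rise to 86 mm. Origin: on the table, 80 mm below cover_mid; axes along its sides, z up.
- plug: The plug. Origin: centre of its underside (10 mm below plug_center).
- drift: The drift. Origin: the middle of its tip face (108 mm below drift_grip); same axes.

How it is judged:
By the outcome, as a careful person would: the job done as asked, in the order asked, and still so for the second after the job is handed in, with the robot touching nothing.
It also fails if it takes over 72 s, if anything falls off the work surface, if the arm or the gripper's body presses on something with over 40 N, if the wrist force passes 120 N, or if a joint passes its speed limit or range.

ROBOT

A 6-joint arm with a two-finger parallel gripper is mounted at the origin on the work surface. World frame = base frame: x ahead of the robot, y to its left, z up, the work surface at z = 0. Lengths are in m, angles in degrees, forces in N, time in s.
With the tool pointing down it reaches from about 0.3 to 0.95 m from the base axis. Payload 3.1 kg.
Tool frame: the origin (TCP) lies on the centre line of the jaws, within the pads' length; the fingertips stand 8 mm ahead of it and the grasp point (between the pads) lies 11 mm behind it (ctrl.tips_ahead is the distance from the TCP to the fingertips, in m); z points along the fingers, y is the line along which they close (so a half turn about z gives the same grasp; the last joint's range is limited). The gripper opens to 85 mm and grips with 20 to 120 N. Pads are 22 mm wide; open, the fingers measure 114 mm over their backs; the gripper's body (76 mm by 85 mm) begins 54 mm behind the grasp point. The pads swing forward as they close: fully open they stand 13 mm farther back than shut.
Start: joints at [-80.999, 17.653, 93.61, -0, 68.738, -3.994], TCP at [0.141, -0.609, 0.239] pointing down, gripper open.
Joint ranges: [-175.34, 175.34], [-45.06, 112.39], [2.9, 150.54], [-68.45, 248.45], [3.09, 151.38], [-168.51, 168.51]. Speed limits (degrees/s): [159.86, 159.86, 180, 180, 180, 180].

INTERFACE

Orientations are given as a 3x3 rotation matrix whose columns are the frame's x, y, z axes.
In Python, from cell import ctrl gives the robot as it stands.
- The arm moves only by the shell command python3 -m crank 'ROWS' [FORCE]. ROWS is JSON, a list of rows, each a list of 3 entries, a list of its own where there are three numbers: the shift along the tool's x, y, z in cm, then the turn, a rotation vector about the tool's x, y, z in degrees, then the closure, from -1 (fully open) to 1 (shut). A call has 1 to 20 rows; each row is the pose to reach, as a shift and turn from the pose commanded when the call began, along the tool's axes at that moment; what a row does not reach only later rows make up. A row lasts 1/12 s, in which the tool goes at most 41.7 mm and 7.16 degrees, less where a joint would pass 70% of its speed; a pose out of reach is approached as far as the arm can. A call with a gripper value outside its range is refused whole. The fingers move at their own pace and stop on an object; FORCE is the grip in N (left out, the last holds). Time passes only in rows, so rows that repeat a pose let the fingers close. It gives the time, the measured TCP pose, the force, the opening and the grip force at its end, in the units of the state.
- ctrl.get_obs(): the state, without advancing time (a new reading comes with each control period).
- ctrl.read_camera(name): name is "scene" or "top" or "wrist"; returns a dict with "frame" (480x640x3 uint8, red, green, blue), "camera_matrix" (3x3 intrinsics, pixels), "R" (3x3) and "t" (3): a world point X has camera coordinates R X + t; the wrist camera has in their place "tool_from_camera" (4x4, takes a point from camera to tool coordinates, whose origin is the TCP and whose axes are the flange's). Camera axes: x right, y down, z forward; pixel columns grow to the right and rows downward; lengths in m; the calibration is good to about 2 mm. A picture is of the moment at which its call begins: read the wrist's pose just before it. There is no depth.
- ctrl.close_job(): hands the job in; it is judged then, once.
The state is a dict: "t": time; "joints": joint angles; "dq": joint speeds; "tau": joint torques, N m; "eef_pos": TCP position; "eef_rot": TCP orientation; "force": force on the tool from outside, world axes, zero at the start; "moment": the same for the moment, N m; "opening": finger opening in m; "grasp_force": force on a finger pad.
Only numpy, scipy, OpenCV 4.12 (cv2) and the standard library are available. Lean on these libraries where they do the work, as an engineer would, in place of code of your own. Each camera call takes 0.05 s, during which the arm holds its last target. There are 200 camera calls.

## Working session

There is one attempt and no reset: what is moved stays moved. The work goes in short steps, Python scripts to look and compute and a shell command to move; the robot and the scene stay as the last step left them, time stands still between calls to the robot, and variables do not carry over. Pictures are saved under pics/ and viewed, at most 10 in all, crops included, and the job is handed in when it is done.

```bash
mkdir -p pics; ls
python3 - <<'E'
from cell import ctrl
import cv2
o=ctrl.get_obs();print(o)
for n in("scene","top"):
    c=ctrl.read_camera(n);cv2.imwrite(f"pics/{n}0.png",c["frame"][:,:,::-1]);print(n,c["camera_matrix"],c["R"],c["t"])
E
```

```text
pics
{'t': 0.0, 'joints': array([-8.09997218e+01,  1.77061775e+01,  9.36927699e+01,  2.28997247e-04,
        6.87366328e+01, -3.99430888e+00]), 'dq': array([-0.07959913,  0.02797994, -0.0499474 ,  0.03379672, -0.01369311,
        0.07477875]), 'tau': array([-1.35456390e-03, -4.15258205e+01, -2.76666927e+01, -4.44863126e-04,
        1.02281920e-02, -5.71194931e-06]), 'eef_pos': array([ 0.14037265, -0.60817963,  0.23800186]), 'eef_rot': array([[ 9.74391670e-01,  2.24857152e-01, -3.66506602e-04],
       [ 2.24857387e-01, -9.74388880e-01,  2.33776795e-03],
       [ 1.68543885e-04, -2.36031333e-03, -9.99997200e-01]]), 'force': array([0.38684249, 0.40366244, 0.88561289]), 'moment': array([ 0.02725468, -0.02662127, -0.01589644]), 'grasp_force': 0.0, 'opening': 0.08541294664052196}
scene [[529.54460227   0.         325.74728063]
 [  0.         529.54460227 227.6209609 ]
 [  0.           0.           1.        ]] [[ 0.85764692  0.51390112  0.0186388 ]
 [ 0.3719883  -0.59496799 -0.71248705]
 [-0.35505841  0.61799573 -0.70143767]] [-0.51356532 -0.17544266  1.32898733]
top [[613.76910538   0.         309.0326024 ]
 [  0.         613.76910538 239.74866328]
 [  0.           0.           1.        ]] [[ 0.01004192 -0.99983192  0.01533925]
 [-0.99040873 -0.01205895 -0.13764132]
 [ 0.13780316 -0.01380995 -0.99036335]] [-0.02805763  0.60906573  1.26052901]
```

View pics/scene0.png

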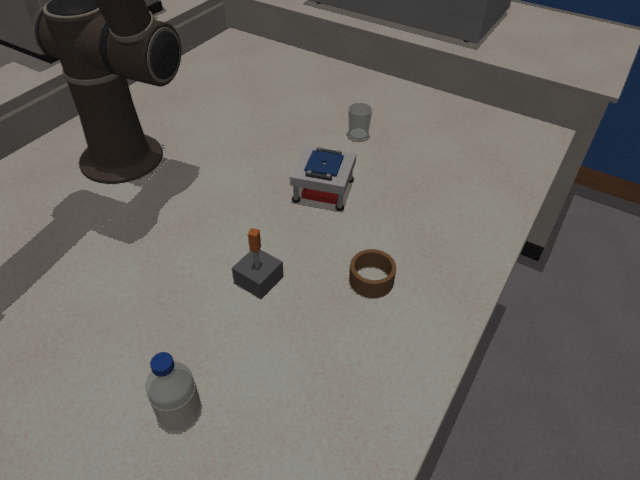

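View pics/top0.png

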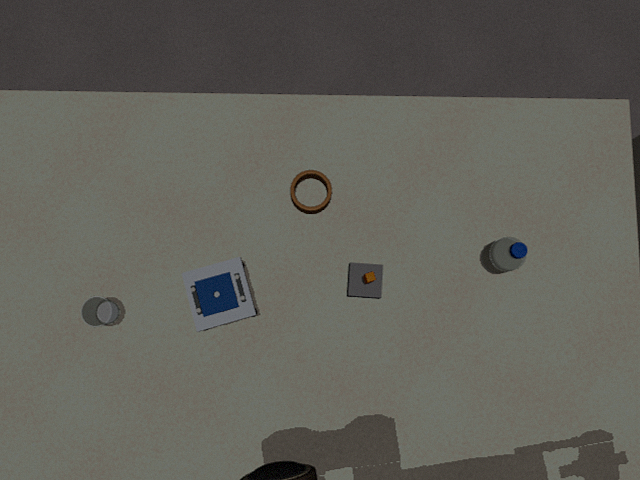

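The scene view shows the drift upright in its grey holder (255,265), the housing (325,175), tape (372,272), bottle (175,395) and beaker (360,120). The top view puts the handle top at (370,277), the holder at (365,281), the housing at (220,295) and the cover hole at about (217,295).

```bash
cat > h.py <<'E'
import numpy as np, cv2
from cell import ctrl
def ray(cam,px,z,obs=None):
    K=cam["camera_matrix"]; d=np.linalg.solve(K,[px[0],px[1],1.])
    if "R" in cam: R=np.array(cam["R"]); c=-R.T@cam["t"]; d=R.T@d
    else:
        T=np.array(cam["tool_from_camera"]);Rt=obs["eef_rot"]; c=obs["eef_pos"]+Rt@T[:3,3]; d=Rt@T[:3,:3]@d
    return c+d*(z-c[2])/d[2]
def shift(obs,p,R=None):
    "tool-frame shift in cm to bring TCP to p"
    return (obs["eef_rot"].T@(np.array(p)-obs["eef_pos"])*100).round(2)
def wshot(name):
    o=ctrl.get_obs(); c=ctrl.read_camera("wrist"); cv2.imwrite(f"pics/{name}.png",c["frame"][:,:,::-1]); return o,c
E
python3 - <<'E'
from h import *
o=ctrl.get_obs();c=ctrl.read_camera("top");s=ctrl.read_camera("scene")
for n,p,z in[("handle",(370,277.5),.1355),("holder",(365,281),.045),("hole",(217,295),.08),("tape",(311,192),.045),("bottle",(518,250),.15),("beaker",(108,313),.08)]:
    print(n,ray(c,p,z).round(4))
print(ray(s,(254.5,232),.1355),ray(s,(325,163),.08))
f=c["frame"].astype(int);m=((f[...,0]>120)&(f[...,2]<70)&(f[...,1]<120)).astype(np.uint8);m[:240]=0
print(cv2.minAreaRect(cv2.findNonZero(m)))
m=((f[...,2]>f[...,0]+40)).astype(np.uint8);m[:,400:]=0
r=cv2.minAreaRect(cv2.findNonZero(m));print(r,ray(c,r[0],.08))
b=cv2.boxPoints(r);print([ray(c,q,.08)[:2].round(4) for q in b])
print(o["joints"].round(1))
w=ctrl.read_camera("wrist");print(w["tool_from_camera"],w["camera_matrix"])
print(shift(o,[*ray(c,(370,277.5),.1355)[:2],.24]))
E
```

```text
handle [ 0.5233 -0.14    0.1355]
holder [ 0.5229 -0.1398  0.045 ]
hole [0.4886 0.165  0.08  ]
tape [ 0.7123 -0.0244  0.045 ]
bottle [ 0.5791 -0.4278  0.15  ]
beaker [0.45   0.3833 0.08  ]
[ 0.52902171 -0.13972423  0.1355    ] [0.49601694 0.16535261 0.08      ]
((369.5, 280.5), (3.1622776985168457, 0.0), 161.56504821777344)
((215.87692260742188, 294.2153625488281), (35.78396224975586, 36.48561096191406), 74.74488067626953) [0.49011897 0.16731312 0.08      ]
[array([0.5149, 0.2134]), array([0.5353, 0.1424]), array([0.4654, 0.1214]), array([0.4454, 0.1919])]
[-81.   17.7  93.7   0.   68.7  -4. ]
[[-1.19780056e-04 -9.50735990e-01 -3.10001715e-01  7.98727361e-02]
 [ 9.99999893e-01  2.47407246e-05 -4.62261768e-04 -2.42172919e-04]
 [ 4.47158567e-04 -3.10001737e-01  9.50735885e-01 -1.35197526e-01]
 [ 0.00000000e+00  0.00000000e+00  0.00000000e+00  1.00000000e+00]] [[356.6270198    0.         320.26658509]
 [  0.         356.6270198  239.17010012]
 [  0.           0.           1.        ]]
[ 47.84 -37.02  -0.1 ]
```

```bash
python3 -m crank '[[[47.8,-37,-2],[0,0,0],-1],[[47.8,-37,-2],[0,0,0],-1],[[47.8,-37,-2],[0,0,0],-1],[[47.8,-37,-2],[0,0,0],-1],[[47.8,-37,-2],[0,0,0],-1],[[47.8,-37,-2],[0,0,0],-1],[[47.8,-37,-2],[0,0,0],-1],[[47.8,-37,-2],[0,0,0],-1],[[47.8,-37,-2],[0,0,0],-1],[[47.8,-37,-2],[0,0,0],-1],[[47.8,-37,-2],[0,0,0],-1],[[47.8,-37,-2],[0,0,0],-1],[[47.8,-37,-2],[0,0,0],-1],[[47.8,-37,-2],[0,0,0],-1],[[47.8,-37,-2],[0,0,0],-1],[[47.8,-37,-2],[0,0,0],-1],[[47.8,-37,-2],[0,0,0],-1],[[47.8,-37,-2],[0,0,0],-1]]'
python3 - <<'E'
from h import *
o,c=wshot("w1");print(o["eef_pos"],o["joints"].round(1))
f=c["frame"].astype(int);m=((f[...,0]>f[...,2]+60)).astype(np.uint8)
cn=max(cv2.findContours(m,0,2)[0],key=cv2.contourArea);print(cv2.minAreaRect(cn))
E
```

```text
t: 1.75
eef_pos: [0.5224, -0.1413, 0.259]
eef_rot: [[0.974, 0.225, -0.001], [0.225, -0.974, -0.0], [-0.001, 0.0, -1.0]]
force: [-0.0, -0.4, 0.2]
opening: 0.0857
grasp_force: 0.0
[ 0.52244626 -0.14131676  0.25895011] [-19.7   7.4 103.8  -0.   68.9  57.3]
((318.3902282714844, 223.01219177246094), (32.13557815551758, 22.196739196777344), 83.6598129272461)
```

View pics/w1.png

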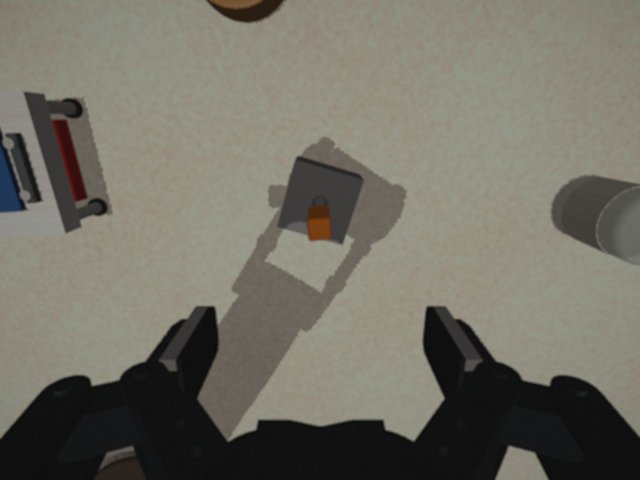

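The wrist view shows the handle at (319,222) in the holder, well centred and turned slightly. I'll crop and enlarge it to get the corners.

Run:
```python
import cv2
f=cv2.imread("pics/w1.png")[145:255,260:380];cv2.imwrite("pics/w1c.png",cv2.resize(f*1,None,fx=5,fy=5,interpolation=2))
```

```text
(no output)
```

View pics/w1c.png

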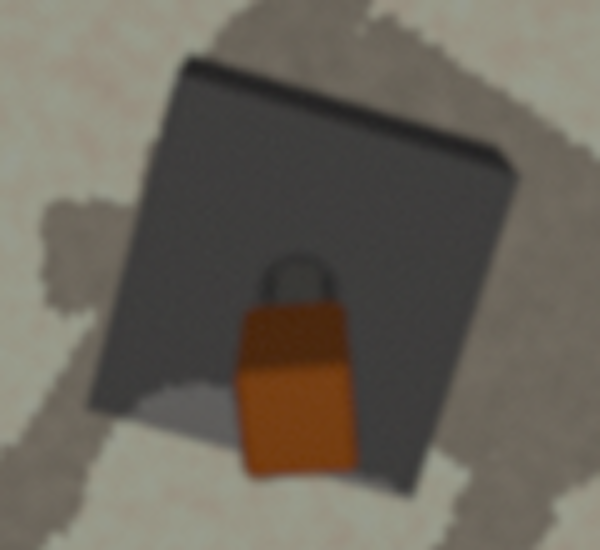

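The top face of the handle has crop corners (238,372), (350,362), (356,468) and (250,476). The holder's top corners are (190,72), (515,175), (412,494) and (92,408).

Run:
```python
from h import *
o=ctrl.get_obs();c=ctrl.read_camera("wrist")
for pts,z in([(238,372),(350,362),(356,468),(250,476)],.1355),([(190,72),(515,175),(412,494),(92,408)],.045):
    P=np.array([ray(c,(260+(x+.5)/5-.5,145+(y+.5)/5-.5),z,o) for x,y in pts]);m=P.mean(0)
    Q=(P-o["eef_pos"])@o["eef_rot"]
    e=[Q[(i+1)%4]-Q[i] for i in range(4)]
    print(m, [np.linalg.norm(v).round(4) for v in e],[(np.degrees(np.arctan2(v[1],v[0]))%90).round(1) for v in e], shift(o,m))
```

```text
[ 0.52566515 -0.13984999  0.1355    ] [np.float64(0.0168), np.float64(0.0167), np.float64(0.0162), np.float64(0.0165)] [np.float64(84.7), np.float64(86.4), np.float64(85.5), np.float64(84.3)] [ 0.39 -0.11 12.35]
[ 0.52560062 -0.14032993  0.045     ] [np.float64(0.0661), np.float64(0.0685), np.float64(0.068), np.float64(0.0703)] [np.float64(17.4), np.float64(16.0), np.float64(15.8), np.float64(17.6)] [ 0.39 -0.06 21.4 ]
```

```bash
python3 -m crank '[[[0.4,-0.1,2],[0,0,-5],-1],[[0.4,-0.1,5],[0,0,-5],-1],[[0.4,-0.1,8],[0,0,-5],-1],[[0.4,-0.1,11],[0,0,-5],-1],[[0.4,-0.1,14],[0,0,-5],-1],[[0.4,-0.1,15.7],[0,0,-5],-1],[[0.4,-0.1,15.7],[0,0,-5],-1],[[0.4,-0.1,15.7],[0,0,-5],-1],[[0.4,-0.1,15.7],[0,0,-5],0.3],[[0.4,-0.1,15.7],[0,0,-5],0.5],[[0.4,-0.1,15.7],[0,0,-5],1],[[0.4,-0.1,15.7],[0,0,-5],1],[[0.4,-0.1,15.7],[0,0,-5],1],[[0.4,-0.1,15.7],[0,0,-5],1],[[0.4,-0.1,15.7],[0,0,-5],1],[[0.4,-0.1,15.7],[0,0,-5],1],[[0.4,-0.1,15.7],[0,0,-5],1],[[0.4,-0.1,15.7],[0,0,-5],1]]' 80
```

```text
t: 3.35
eef_pos: [0.5273, -0.1392, 0.1032]
eef_rot: [[0.951, 0.309, 0.001], [0.309, -0.951, -0.0], [0.001, 0.0, -1.0]]
force: [-1.0, 0.4, 5.8]
opening: 0.0166
grasp_force: 77.9
```

```bash
python3 -m crank '[[[0,0,-0.5],[0,0,0],1],[[0,0,-1.5],[0,0,0],1],[[0,0,-3],[0,0,0],1],[[0,0,-5],[0,0,0],1],[[0,0,-7],[0,0,0],1],[[0,0,-9],[0,0,0],1],[[0,0,-11],[0,0,0],1],[[0,0,-12],[0,0,0],1],[[0,0,-12],[0,0,0],1],[[0,0,-12],[0,0,0],1],[[0,0,-12],[0,0,0],1]]'
python3 - <<'E'
from h import *
o,c=wshot("w2");print(o["eef_pos"],o["joints"].round(1),o["opening"])
E
```

```text
t: 4.27
eef_pos: [0.5256, -0.1388, 0.2208]
eef_rot: [[0.951, 0.309, -0.003], [0.309, -0.951, 0.001], [-0.002, -0.002, -1.0]]
force: [-0.3, 0.3, -1.3]
opening: 0.0168
grasp_force: 78.4
[ 0.52564562 -0.13877675  0.22082208] [-19.4   9.9 105.5  -0.   64.7  52.6] 0.016779006736279994
```

View pics/w2.png

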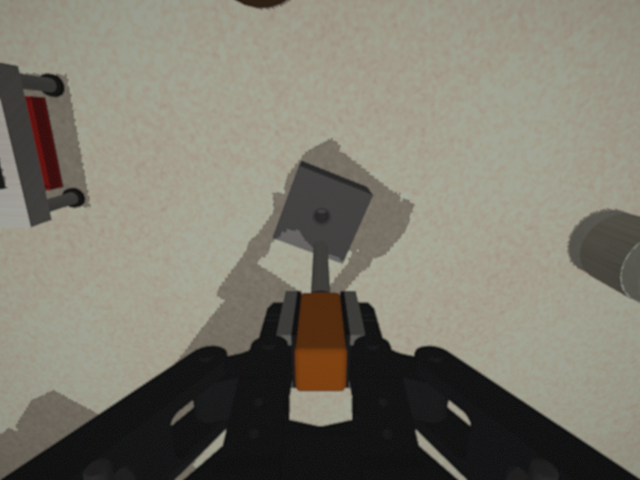

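The drift is held straight, with its rod tip at about (320,243) and the holder hole at (321,215). Next I move over the cover.

Run:
```python
from h import *
o=ctrl.get_obs();c=ctrl.read_camera("wrist")
print(shift(o,[.491,.166,.2208]),ray(c,(321.5,215),.045,o))
```

```text
[ 6.130e+00 -3.005e+01  1.000e-02] [ 0.52645383 -0.13880104  0.045     ]
```

```bash
python3 -m crank '[[[1,-4,0],[0,0,0],1],[[2,-8,0],[0,0,0],1],[[3,-12,0],[0,0,0],1],[[4,-16,0],[0,0,0],1],[[4.5,-20,0],[0,0,0],1],[[5.2,-24,0],[0,0,0],1],[[5.8,-27,0],[0,0,0],1],[[6.1,-29,0],[0,0,0],1],[[6.1,-30,1],[0,0,0],1],[[6.1,-30,2],[0,0,0],1],[[6.1,-30,2],[0,0,0],1],[[6.1,-30,2],[0,0,0],1],[[6.1,-30,2],[0,0,0],1],[[6.1,-30,2],[0,0,0],1]]'
python3 - <<'E'
from h import *
o,c=wshot("w3");print(o["eef_pos"],o["joints"].round(1),o["opening"])
f=cv2.imread("pics/w3.png")[130:330,200:440];cv2.imwrite("pics/w3c.png",cv2.resize(f,None,fx=3,fy=3,interpolation=2))
E
```

```text
t: 5.53
eef_pos: [0.4926, 0.1638, 0.2023]
eef_rot: [[0.952, 0.307, 0.0], [0.307, -0.952, -0.0], [0.0, 0.0, -1.0]]
force: [-0.1, 0.2, -2.8]
opening: 0.0171
grasp_force: 78.7
[0.49262259 0.16381918 0.20230158] [ 13.6   8.3 109.7  -0.   62.   85.7] 0.017138323437943942
```

View pics/w3c.png

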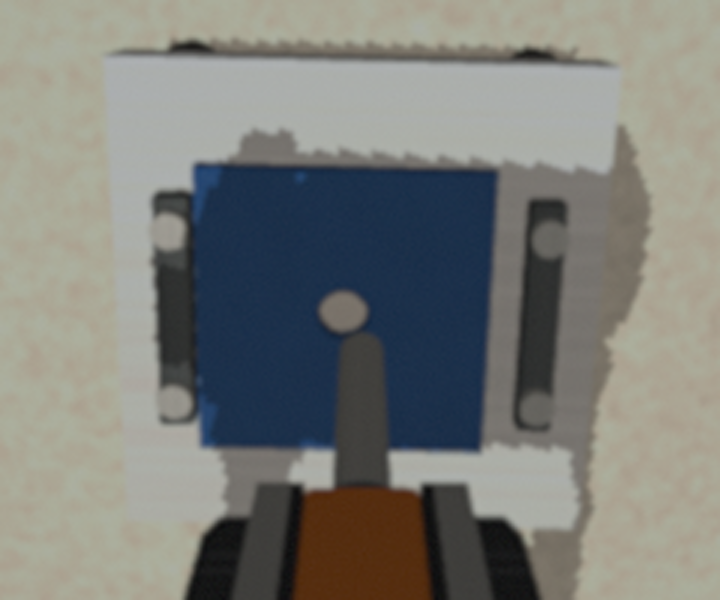

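The cover hole appears at crop (343,312), close to the rod tip at (362,333); the plate fills (195–497, 165–450). I'll fit the hole using its upper rim and width, and find the tip from the rod edges.

Run:
```python
from h import *
o=ctrl.get_obs();c=ctrl.read_camera("wrist")
f=cv2.imread("pics/w3.png").astype(int)
f4=cv2.resize(cv2.imread("pics/w3.png")[200:300,280:360],None,fx=4,fy=4,interpolation=2).astype(int)
m=((f4[...,2]>80)&(abs(f4[...,0]-f4[...,2])<40)).astype(np.uint8)
n,l,st,ce=cv2.connectedComponentsWithStats(m)
print([(s/4+[280,200,0,0,0],) for s in st[1:] if s[4]>150])
def g(x,y):return (280+(x+.5)/4-.5,200+(y+.5)/4-.5)
i=[k for k in range(1,n) if abs(ce[k][0]/4+280-314)<4 and abs(ce[k][1]/4+200-234)<4]
for k in i:
    x,y,w,h,_=st[k]
    cxp=x+w/2
    L=ray(c,g(x,y+h/2),.08,o);R=ray(c,g(x+w,y+h/2),.08,o);T=ray(c,g(cxp,y),.08,o);B=ray(c,g(cxp,y+h),.08,o)
    to=lambda p:((p-o["eef_pos"])@o["eef_rot"]*1000).round(1)
    print(to(L),to(R),to(T),to(B))
# project expected tip
T=np.linalg.inv(c["tool_from_camera"])
for p in ([0,0,.098],[.005,0,.098],[0,.005,.098],[0,-.005,.098],[0,.005,.05],[0,-.005,.05]):
    q=c["camera_matrix"]@(T@[*p,1])[:3];print(p,(q[:2]/q[2]).round(1),"crop",((q[:2]/q[2]-[200,130])*3).round(0))
```

```text
[(array([306.5 , 227.25,  15.75,  13.25, 641.75]),), (array([ 280.  ,  279.  ,   32.5 ,   21.  , 1851.25]),), (array([ 328.5 ,  279.75,   31.5 ,   20.25, 1723.75]),)]
[  0.4 -11.  122.6] [  0.4   0.9 122.6] [  5.6  -5.  122.6] [ -4.9  -5.1 122.6]
[0, 0, 0.098] [320.7 244.5] crop [362. 343.]
[0.005, 0, 0.098] [320.7 237.6] crop [362. 323.]
[0, 0.005, 0.098] [328.  244.5] crop [384. 343.]
[0, -0.005, 0.098] [313.5 244.5] crop [341. 343.]
[0, 0.005, 0.05] [329.7 272.1] crop [389. 426.]
[0, -0.005, 0.05] [311.9 272.1] crop [336. 426.]
```

```bash
python3 -m crank '[[[0.2,-0.5,0.5],[0,0,0],1],[[0.2,-0.5,1],[0,0,0],1],[[0.2,-0.5,1.5],[0,0,0],1],[[0.2,-0.5,2],[0,0,0],1],[[0.2,-0.5,2],[0,0,0],1],[[0.2,-0.5,2],[0,0,0],1],[[0.2,-0.5,2],[0,0,0],1],[[0.2,-0.5,2],[0,0,0],1]]'
python3 - <<'E'
from h import *
o,c=wshot("w4");print(o["eef_pos"],o["force"])
f=cv2.imread("pics/w4.png")[190:270,270:370];cv2.imwrite("pics/w4c.png",cv2.resize(f,None,fx=7,fy=7,interpolation=2))
T=np.linalg.inv(c["tool_from_camera"])
for p in ([.005,0,.098],[0,.005,.098],[0,-.005,.098]):
    q=c["camera_matrix"]@(T@[*p,1])[:3];print(p,"crop",((q[:2]/q[2]-[270,190])*7).round(0))
E
```

```text
t: 6.3
eef_pos: [0.4927, 0.1705, 0.1825]
eef_rot: [[0.951, 0.309, 0.001], [0.309, -0.951, 0.0], [0.001, 0.0, -1.0]]
force: [0.1, -0.7, -1.7]
opening: 0.0169
grasp_force: 78.8
[0.49268297 0.1704992  0.18252558] [ 0.11521538 -0.71155977 -1.68477243]
[0.005, 0, 0.098] crop [355. 333.]
[0, 0.005, 0.098] crop [406. 381.]
[0, -0.005, 0.098] crop [304. 381.]
```

View pics/w4c.png

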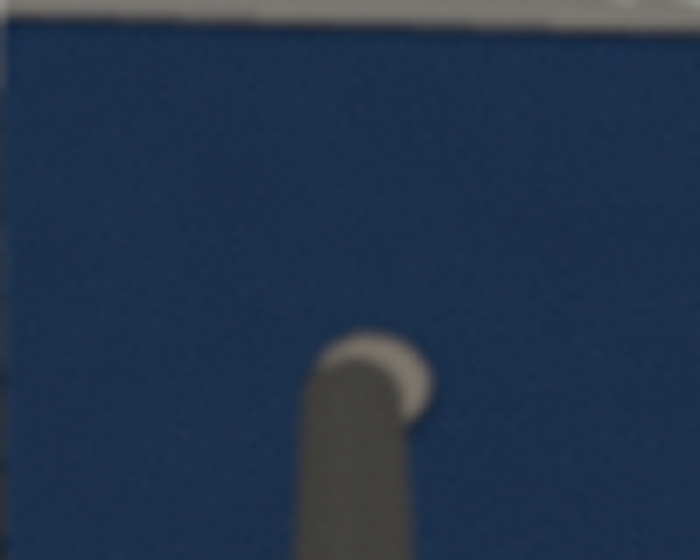

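The tip is just in front of the hole. The rod centre is at x=355 and the hole centre at x≈374, so I need about 1.9 mm more in +y. In x it's nearly right.

```bash
python3 -m crank '[[[0.02,0.19,0],[0,0,0],1],[[0.02,0.19,0.1],[0,0,0],1],[[0.02,0.19,0.2],[0,0,0],1],[[0.02,0.19,0.3],[0,0,0],1],[[0.02,0.19,0.4],[0,0,0],1],[[0.02,0.19,0.45],[0,0,0],1],[[0.02,0.19,0.5],[0,0,0],1],[[0.02,0.19,0.5],[0,0,0],1]]'; sleep 0; python3 -m crank '[[[0,0,0.05],[0,0,0],1],[[0,0,0.05],[0,0,0],1]]'
```

```text
t: 7.02
eef_pos: [0.4931, 0.1686, 0.1771]
eef_rot: [[0.951, 0.309, -0.0], [0.309, -0.951, -0.0], [-0.0, -0.0, -1.0]]
force: [0.0, 0.4, -1.3]
opening: 0.0173
grasp_force: 78.8
t: 7.18
eef_pos: [0.4932, 0.1687, 0.1767]
eef_rot: [[0.951, 0.309, -0.0], [0.309, -0.951, -0.0], [-0.0, -0.0, -1.0]]
force: [0.6, -0.3, -2.6]
opening: 0.0169
grasp_force: 78.8
```

```bash
python3 -m crank '[[[0,0,0.03],[0,0,0],1],[[0,0,0.06],[0,0,0],1],[[0,0,0.1],[0,0,0],1],[[0,0,0.1],[0,0,0],1]]';  python3 -m crank '[[[0,0,0.03],[0,0,0],1],[[0,0,0.06],[0,0,0],1],[[0,0,0.08],[0,0,0],1],[[0,0,0.08],[0,0,0],1]]'
```

```text
t: 7.52
eef_pos: [0.4931, 0.1686, 0.1757]
eef_rot: [[0.951, 0.309, -0.0], [0.309, -0.951, -0.0], [-0.0, -0.0, -1.0]]
force: [0.1, 0.3, -1.9]
opening: 0.0167
grasp_force: 78.8
t: 7.85
eef_pos: [0.4932, 0.1687, 0.1749]
eef_rot: [[0.951, 0.309, -0.0], [0.309, -0.951, -0.0], [-0.0, -0.0, -1.0]]
force: [0.1, 0.4, -1.5]
opening: 0.017
grasp_force: 78.8
```

```bash
for i in 1; do python3 -m crank '[[[0,0,0.04],[0,0,0],1],[[0,0,0.08],[0,0,0],1],[[0,0,0.12],[0,0,0],1],[[0,0,0.12],[0,0,0],1]]';  python3 -m crank '[[[0,0,0.03],[0,0,0],1],[[0,0,0.06],[0,0,0],1],[[0,0,0.1],[0,0,0],1],[[0,0,0.1],[0,0,0],1]]'; python3 -m crank '[[[0,0,0.03],[0,0,0],1],[[0,0,0.06],[0,0,0],1],[[0,0,0.1],[0,0,0],1],[[0,0,0.1],[0,0,0],1]]'; done | grep -E "pos|force:"
```

```text
eef_pos: [0.4931, 0.1687, 0.1737]
force: [0.0, 0.6, -1.5]
grasp_force: 78.8
eef_pos: [0.4932, 0.1687, 0.1727]
force: [-0.1, -0.3, -1.5]
grasp_force: 78.8
eef_pos: [0.4933, 0.1687, 0.1718]
force: [0.3, 0.0, -0.8]
grasp_force: 78.8
```

```bash
python3 -m crank '[[[0,0,0.03],[0,0,0],1],[[0,0,0.06],[0,0,0],1],[[0,0,0.1],[0,0,0],1],[[0,0,0.1],[0,0,0],1]]' | grep -E "pos|force:";  python3 -m crank '[[[0,0,0.03],[0,0,0],1],[[0,0,0.06],[0,0,0],1],[[0,0,0.1],[0,0,0],1],[[0,0,0.1],[0,0,0],1]]'| grep -E "pos|force:"
```

```text
eef_pos: [0.4935, 0.1688, 0.1716]
force: [-2.2, -0.4, 4.1]
grasp_force: 79.4
eef_pos: [0.4938, 0.1689, 0.1713]
force: [-1.6, -0.8, 7.7]
grasp_force: 79.9
```

```bash
python3 -m crank '[[[0,0,0.03],[0,0,0],1],[[0,0,0.06],[0,0,0],1],[[0,0,0.1],[0,0,0],1],[[0,0,0.1],[0,0,0],1]]' | grep -E "pos|force:";  python3 -m crank '[[[0,0,0.03],[0,0,0],1],[[0,0,0.06],[0,0,0],1],[[0,0,0.1],[0,0,0],1],[[0,0,0.1],[0,0,0],1]]'| grep -E "pos|force:"
```

```text
eef_pos: [0.4939, 0.169, 0.1706]
force: [-2.1, -0.5, 9.2]
grasp_force: 80.2
eef_pos: [0.4939, 0.1689, 0.1697]
force: [-2.8, -0.4, 9.0]
grasp_force: 80.2
```

```bash
python3 -m crank '[[[-0.03,0,0.05],[0,0,0],1],[[-0.05,0,0.1],[0,0,0],1],[[-0.05,0,0.15],[0,0,0],1],[[-0.05,0,0.2],[0,0,0],1],[[-0.05,0,0.25],[0,0,0],1],[[-0.05,0,0.3],[0,0,0],1],[[-0.05,0,0.3],[0,0,0],1]]' | grep -E "pos|force:";  python3 -m crank '[[[0,0,0.06],[0,0,0],1],[[0,0,0.12],[0,0,0],1],[[0,0,0.18],[0,0,0],1],[[0,0,0.24],[0,0,0],1],[[0,0,0.3],[0,0,0],1],[[0,0,0.36],[0,0,0],1],[[0,0,0.4],[0,0,0],1]]'| grep -E "pos|force:"
```

```text
eef_pos: [0.4937, 0.1688, 0.1667]
force: [-1.9, -0.2, 9.0]
grasp_force: 80.2
eef_pos: [0.4937, 0.1688, 0.1626]
force: [-2.0, -0.4, 9.5]
grasp_force: 80.2
```

```bash
python3 -m crank '[[[-0.02,0,0.06],[0,0,0],1],[[-0.03,0,0.12],[0,0,0],1],[[-0.03,0,0.18],[0,0,0],1],[[-0.03,0,0.24],[0,0,0],1],[[-0.03,0,0.3],[0,0,0],1],[[-0.03,0,0.36],[0,0,0],1],[[-0.03,0,0.42],[0,0,0],1],[[-0.03,0,0.48],[0,0,0],1],[[-0.03,0,0.5],[0,0,0],1]]' | grep -E "pos|force:";  python3 -m crank '[[[0,0,0.06],[0,0,0],1],[[0,0,0.12],[0,0,0],1],[[0,0,0.18],[0,0,0],1],[[0,0,0.24],[0,0,0],1],[[0,0,0.3],[0,0,0],1],[[0,0,0.36],[0,0,0],1],[[0,0,0.4],[0,0,0],1]]'| grep -E "pos|force:"
```

```text
eef_pos: [0.4935, 0.1688, 0.1574]
force: [-1.7, 0.2, 7.1]
grasp_force: 80.2
eef_pos: [0.492, 0.1682, 0.151]
force: [0.5, -0.4, -1.5]
grasp_force: 78.9
```

The force has fallen to zero, so the plug came free. I'll push a little further, then withdraw straight up.

```bash
python3 -m crank '[[[0,0,0.1],[0,0,0],1],[[0,0,0.2],[0,0,0],1],[[0,0,0.3],[0,0,0],1],[[0,0,0.3],[0,0,0],1]]' | grep -E "pos|force:";  python3 -m crank '[[[0,0,-0.5],[0,0,0],1],[[0,0,-1],[0,0,0],1],[[0,0,-1.5],[0,0,0],1],[[0,0,-2],[0,0,0],1],[[0,0,-2.5],[0,0,0],1],[[0,0,-3],[0,0,0],1],[[0,0,-3.5],[0,0,0],1],[[0,0,-4.5],[0,0,0],1],[[0,0,-5.5],[0,0,0],1],[[0,0,-6.5],[0,0,0],1],[[0,0,-7.5],[0,0,0],1],[[0,0,-7.5],[0,0,0],1],[[0,0,-7.5],[0,0,0],1]]'| grep -E "pos|force:"
python3 - <<'E'
from h import *
s=ctrl.read_camera("scene")["frame"][:,:,::-1];w=ctrl.read_camera("wrist")["frame"][:,:,::-1]
a=cv2.resize(s[140:220,270:370],None,fx=4,fy=4,interpolation=2);b=cv2.resize(w[150:310,220:420],None,fx=2,fy=2)
cv2.imwrite("pics/chk.png",np.hstack([a,b]))
o=ctrl.get_obs();print(o["eef_pos"],shift(o,[.5265,-.139,.225]))
E
```

```text
eef_pos: [0.4922, 0.1683, 0.1484]
force: [0.3, 0.0, -1.6]
grasp_force: 78.9
eef_pos: [0.4932, 0.1686, 0.225]
force: [-0.0, -0.5, -1.9]
grasp_force: 78.8
[0.49210853 0.16833551 0.22348787] [-6.22 30.29 -0.15]
```

View pics/chk.png

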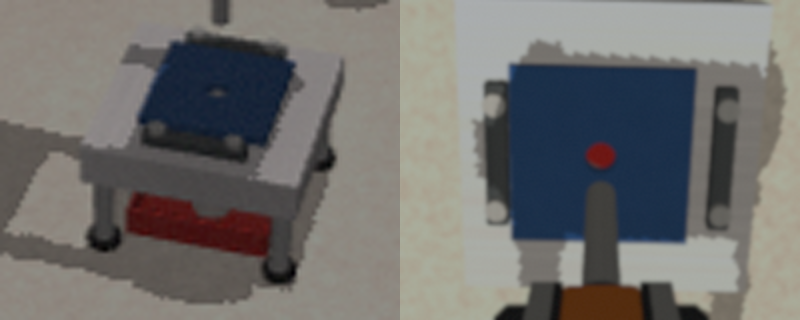

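The plug is in the tray: it shows behind the tray's front wall, and the cover hole now shows red. The tray is still under the bore, so the drift goes back.

```bash
python3 -m crank '[[[-1,4,0],[0,0,0],1],[[-2,8,0],[0,0,0],1],[[-2.8,12,0],[0,0,0],1],[[-3.6,16,0],[0,0,0],1],[[-4.4,20,0],[0,0,0],1],[[-5.2,24,0],[0,0,0],1],[[-5.8,27,0],[0,0,0],1],[[-6.2,29.3,0],[0,0,0],1],[[-6.2,30.3,0.5],[0,0,0],1],[[-6.2,30.3,2.5],[0,0,0],1],[[-6.2,30.3,4],[0,0,0],1],[[-6.2,30.3,5.5],[0,0,0],1],[[-6.2,30.3,6.5],[0,0,0],1],[[-6.2,30.3,6.5],[0,0,0],1],[[-6.2,30.3,6.5],[0,0,0],1],[[-6.2,30.3,6.5],[0,0,0],1],[[-6.2,30.3,6.5],[0,0,0],1]]'
python3 - <<'E'
from h import *
o,c=wshot("w5");print(o["eef_pos"])
f=cv2.imread("pics/w5.png")[190:270,270:370];cv2.imwrite("pics/w5c.png",cv2.resize(cv2.convertScaleAbs(f,alpha=2),None,fx=7,fy=7,interpolation=2))
T=np.linalg.inv(c["tool_from_camera"])
for p in ([.005,0,.098],[0,0,.098],[0,-.005,.098],[0,0,.108]):
    q=c["camera_matrix"]@(T@[*p,1])[:3];print(p,"crop",((q[:2]/q[2]-[270,190])*7).round(0))
E
```

```text
t: 15.62
eef_pos: [0.5281, -0.1389, 0.1599]
eef_rot: [[0.951, 0.309, 0.002], [0.309, -0.951, -0.001], [0.002, 0.001, -1.0]]
force: [0.8, 0.0, -1.6]
opening: 0.017
grasp_force: 79.2
[ 0.52808098 -0.13893652  0.15994145]
[0.005, 0, 0.098] crop [355. 333.]
[0, 0, 0.098] crop [355. 381.]
[0, -0.005, 0.098] crop [304. 381.]
[0, 0, 0.108] crop [355. 350.]
```

View pics/w5c.png

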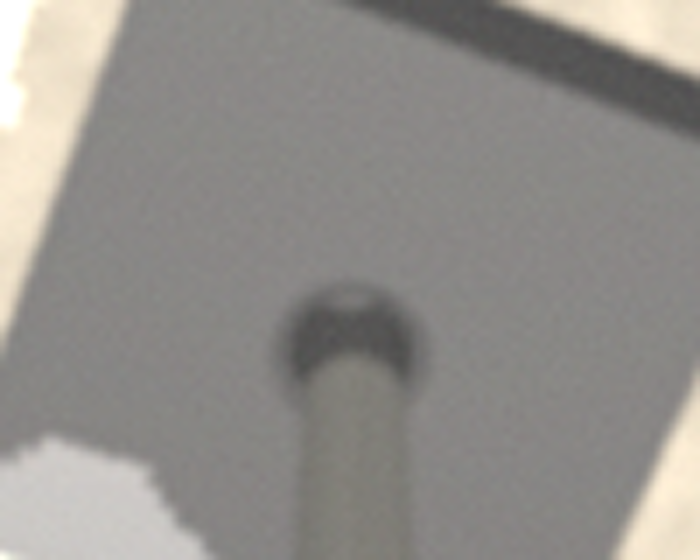

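The rod tip lines up with the bevelled mouth: hole centre x≈352, rod 355, and level in depth once lowered. I'll insert it in steps and watch the force.

```bash
python3 -m crank '[[[0,-0.03,0.4],[0,0,0],1],[[0,-0.03,0.8],[0,0,0],1],[[0,-0.03,1.2],[0,0,0],1],[[0,-0.03,1.4],[0,0,0],1],[[0,-0.03,1.6],[0,0,0],1],[[0,-0.03,1.8],[0,0,0],1],[[0,-0.03,1.9],[0,0,0],1],[[0,-0.03,1.9],[0,0,0],1]]'|grep -E "pos|force:"; python3 -m crank '[[[0,0,0.1],[0,0,0],1],[[0,0,0.2],[0,0,0],1],[[0,0,0.3],[0,0,0],1],[[0,0,0.3],[0,0,0],1]]'|grep -E "pos|force:"
```

```text
eef_pos: [0.5268, -0.1386, 0.1394]
force: [-0.4, 0.3, -1.4]
grasp_force: 79.2
eef_pos: [0.5269, -0.1386, 0.1366]
force: [0.0, -0.4, -1.8]
grasp_force: 79.2
```

It's in the hole, 6 mm below the mouth, with no contact force.

```bash
python3 -m crank '[[[0,0,0.4],[0,0,0],1],[[0,0,0.8],[0,0,0],1],[[0,0,1.2],[0,0,0],1],[[0,0,1.6],[0,0,0],1],[[0,0,2],[0,0,0],1],[[0,0,2.4],[0,0,0],1],[[0,0,2.8],[0,0,0],1],[[0,0,3],[0,0,0],1],[[0,0,3.1],[0,0,0],1],[[0,0,3.1],[0,0,0],1]]'|grep -E "pos|force:"; python3 -m crank '[[[0,0,0.05],[0,0,0],1],[[0,0,0.1],[0,0,0],1],[[0,0,0.15],[0,0,0],1],[[0,0,0.2],[0,0,0],1],[[0,0,0.2],[0,0,0],1]]'|grep -E "pos|force:"
```

```text
eef_pos: [0.5268, -0.1386, 0.1054]
force: [0.2, -0.5, -1.8]
grasp_force: 79.2
eef_pos: [0.527, -0.1386, 0.1038]
force: [0.1, -0.4, -0.4]
grasp_force: 79.2
```

```bash
python3 -m crank '[[[0,0,0],[0,0,0],0.6],[[0,0,0],[0,0,0],0.4],[[0,0,0],[0,0,0],0.2],[[0,0,0],[0,0,0],0],[[0,0,0],[0,0,0],-0.5],[[0,0,0],[0,0,0],-1],[[0,0,0],[0,0,0],-1],[[0,0,0],[0,0,0],-1],[[0,0,0],[0,0,0],-1],[[0,0,0],[0,0,0],-1]]'|grep -E "pos|force:|open"; python3 -m crank '[[[0,0,-1],[0,0,0],-1],[[0,0,-3],[0,0,0],-1],[[0,0,-6],[0,0,0],-1],[[0,0,-9],[0,0,0],-1],[[0,0,-12],[0,0,0],-1],[[0,0,-15],[0,0,0],-1],[[0,0,-15],[0,0,0],-1],[[0,0,-15],[0,0,0],-1],[[0,0,-15],[0,0,0],-1],[[0,0,-15],[0,0,0],-1]]'
python3 - <<'E'
from h import *
s=ctrl.read_camera("scene")["frame"][:,:,::-1];cv2.imwrite("pics/end.png",cv2.resize(s[80:320,200:420],None,fx=2.5,fy=2.5,interpolation=2))
E
```

```text
eef_pos: [0.527, -0.1386, 0.1038]
force: [-0.6, 0.2, 0.2]
opening: 0.0853
grasp_force: 0.0
t: 19.58
eef_pos: [0.5259, -0.1382, 0.2524]
eef_rot: [[0.951, 0.309, -0.003], [0.309, -0.951, 0.001], [-0.002, -0.002, -1.0]]
force: [-0.1, 0.2, -0.7]
opening: 0.0854
grasp_force: 0.0
```

View pics/end.png

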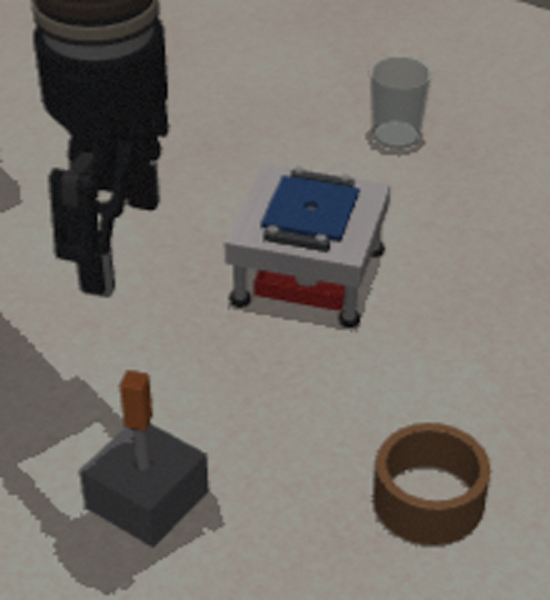

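The drift stands in its holder at (137,420), the gripper is open and clear above it, the tray is in place with the plug in it, and the beaker and tape are undisturbed.

```bash
python3 -c "
from cell import ctrl
print(ctrl.close_job())"
```

```text
the job is handed in; nothing more can be done
None
```

The plug is out and in the red tray, the drift stands released in its holder, and the job was handed in at about 20 s; the highest vertical force I read while pressing was about 10 N.

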